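Latch the guard of the loaded test nest

ROBOT

A 7-joint arm with a two-finger parallel gripper is mounted at the origin on a cart in front of the work surface, level with it; the furniture and walls round the work are solid. World frame = base frame: x ahead of the robot, y to its left, z up, the work surface at z = 0. Lengths are in m, angles in rad, forces in N, time in s.
With the tool pointing down it reaches from about 0.4 to 0.875 m from the base axis. Payload 19.3 kg.
Tool frame: the origin (TCP) lies at the very end of the fingers, on their centre line; the grasp point (between the pads) lies 19 mm behind it; z points along the fingers, y is the line along which they close (so a half turn about z gives the same grasp; the last joint's range is limited). The gripper opens to 85 mm and grips with 20 to 120 N. Pads are 22 mm wide; open, the fingers measure 114 mm over their backs; the gripper's body (76 mm by 85 mm) begins 54 mm behind the grasp point. The pads swing forward as they close: fully open they stand 13 mm farther back than shut.
Start: joints at [1.114, 0.521, -0.036, 1.599, 0.021, 1.021, -0.113], TCP at [0.236, -0.579, 0.231] pointing down, gripper open.
Joint ranges: [-2.91, 2.91], [-0.3, 2.13], [-1.5, 1.42], [0.17, 2.43], [-1.26, 4.41], [0.16, 1.93], [-2.52, 2.52]. Speed limits (rad/s): [1.89, 1.89, 2.39, 2.39, 3.01, 3.01, 3.01].

INTERFACE

Orientations are given as [roll, pitch, yaw] about the fixed x, y, z axes, in that order (R = Rz(yaw) Ry(pitch) Rx(roll)).
In Python, from workcell import bot gives the robot as it stands.
- The arm moves only by the tool carry_out, never from a script. Its argument "rows" is a list that holds one entry, the list of rows, each a list of 4 numbers: the shift along the tool's x, y, z in m, then the turn about the tool's z in degrees. In form: [[[x, y, z, twist], ...]]. A call has 1 to 12 rows; each row is the pose to reach, as a shift and turn from the pose commanded when the call began, along the tool's axes at that moment; what a row does not reach only later rows make up. A row lasts 1/12 s, in which the tool goes at most 41.7 mm and 7.16 degrees, less where a joint would pass 70% of its speed; a pose out of reach is approached as far as the arm can. A call with a gripper value outside its range is refused whole. "grip" is the finger opening in m, from 0 to 0.0854, set as the call begins (left out, the last holds). The fingers move at their own pace and stop on an object; "grip_force" is the grip in N (left out, the last holds). Time passes only in rows, so rows that repeat a pose let the fingers close. It gives the time, the measured TCP pose, the force, the opening and the grip force at its end, in the units of the state.
- bot.observe(): the state, without advancing time (a new reading comes with each control period).
- bot.grab_frame(name): name is "side" or "top" or "wrist"; returns a dict with "pixels" (400x640x3 uint8, red, green, blue), "K" (3x3 intrinsics, pixels), "k1" (the pictures are not rectified: a ray, as slopes to the right and down, at radius r is drawn at 1 + k1 r^2 times it, then the intrinsics apply), "pose" (4x4, takes a point from camera to world coordinates). Camera axes: x right, y down, z forward; pixel columns grow to the right and rows downward; lengths in m; the calibration is good to about 2 mm. A picture is of the moment at which its call begins. There is no depth.
- bot.job_done(): hands the job in; it is judged then, once.
Trained networks look in a picture, given as the dict that the camera call returned (one of the last four; its "shot" number tells which), for a name from the list of things; names that differ only in an ending like _2 or _b are one class to them, and where a whole thing is asked for, a point or a joint stands for the part that bears it (a point fixed in the world has none). Each returns a list of dicts, best first, with "conf" (0 to 1); they miss things now and then, are a little off and sometimes report something else, mostly with a low value. They report only what shows in the picture. A call takes as long as a camera call.
- bot.look_for(picture, label): "position" ([column, row] in pixels, amid what is visible of it).
- bot.regions_of(picture, label): "region" (400x640 bool, what is visible of it) and "position" ([column, row] in pixels, amid what is visible of it).
- bot.spot_point(picture, label): "position" ([column, row] in pixels: a listed point, or the origin of a listed thing).
The state is a dict: "clock": time; "qpos": joint angles; "qd": joint speeds; "joint_efforts": joint torques, N m; "position": TCP position; "tool_rot": TCP orientation; "force": force on the tool from outside, world axes, zero at the start; "moment": the same for the moment, N m; "grip_width": finger opening in m; "finger_force": force on a finger pad.
Only numpy, scipy, OpenCV 4.12 (cv2) and the standard library are available. Lean on these libraries where they do the work, as an engineer would, in place of code of your own. Each camera call takes 0.05 s, during which the arm holds its last target. There are 200 camera calls.

TASK

One of the two test nests has a white thermostat in it, ready for its test. Push the sliding guard of that nest shut over the thermostat until its spring catch snaps in and the guard stays closed by itself. Leave the guard of the empty nest open, and do not shift the thermostat.

Things in the scene. Friction and masses are not known exactly. Their poses are not given: they have to be found in the camera images.
- loaded_tab (a point): Centre of the upright orange push tab on the loaded nest's clear guard: 40 mm (x) by 12 mm (y), top 17 mm above this point, foot 15 mm below it, on the guard's 54 mm wide roof; the point is 109 mm above the worktop. +y of the point is the way the guard closes (robot's left, turned up to 0.3 rad), z up. The empty nest has the same tab; the two nests stand at least 0.28 m apart.
- loaded_guard (a joint): Travel left to the firm end stop (m) of the loaded nest's guard, along +y; 0 at the stop, starts at 0.075 to 0.092. Friction about 1.5 N. From about 0.020 on, a wedge lifts the catch's spring pin (push 6 to 8 N); past about 0.008 it snaps down behind the wedge and holds the guard at 0 to 0.004. Let go sooner, the guard springs back to about 0.020. Pushing to the stop is fine.
- empty_guard (a joint): The same slide on the empty nest (same looks: aluminium plate 84 x 230 mm on a round pedestal, clear tunnel guard 90 mm long with yellow edges, blue catch bracket with a red pin knob at its +y end). Starts open at 0.075 to 0.092; to be left open.
- thermostat_centre (a point): Middle of the white ceramic body of the thermostat (30 x 46 x 38 mm, loose, in a shallow pocket of the loaded nest); shut, the guard covers it, with the tab 31 mm short of it (-y). The loaded nest's blue catch bracket stands over and beyond it, 18 mm ahead, 24 mm wide, its red knob's top 133 mm above the worktop (9 mm more when lifted): 41 mm clear of the tab when shut.

How it is judged:
By the outcome, as a careful person would: the job done as asked, in the order asked, and still so for the second after the job is handed in, with the robot touching nothing.
It also fails if it takes over 32 s, if anything falls off the work surface, if the arm or the gripper's body presses on something with over 40 N, if the wrist force passes 120 N, or if a joint passes its speed limit or range.

## Working session

There is one attempt and no reset: what is moved stays moved. The work goes in short steps, Python scripts to look and compute and a tool call to move; the robot and the scene stay as the last step left them, time stands still between calls to the robot, and variables do not carry over. Pictures are saved under pics/ and viewed, at most 10 in all, crops included, and the job is handed in when it is done.

Besides the shell and the picture viewer there is one more tool, called after "Request:" as name([rows], argument=value, ...), one row to a line, values as JSON. carry_out: Moves the arm, as the interface text tells. Its arguments: {"type":"object","properties":{"rows":{"type":"array","items":{"type":"array","items":{"type":"array","items":{"type":"number"}}}},"grip":{"type":"number"},"grip_force":{"type":"number"}},"required":["rows"]}

```bash
mkdir -p pics; cat > h.py <<'E'
import numpy as np, cv2
from workcell import bot
def ray(f,px):
    K=np.array(f["K"]);p=((px[0]-K[0,2])/K[0,0],(px[1]-K[1,2])/K[1,1]);p=np.array(p);q=p.copy()
    for _ in range(30): q=p/(1+f["k1"]*(q@q))
    T=np.array(f["pose"]);d=T[:3,:3]@np.array([q[0],q[1],1]);return T[:3,3],d/np.linalg.norm(d)
def onz(f,px,z):
    o,d=ray(f,px);return o+d*(z-o[2])/d[2]
def tri(rs):
    A=sum(np.eye(3)-np.outer(d,d) for o,d in rs);b=sum((np.eye(3)-np.outer(d,d))@o for o,d in rs)
    x=np.linalg.solve(A,b);return x,[np.linalg.norm(np.cross(x-o,d)) for o,d in rs]
def save(f,n): cv2.imwrite("pics/"+n,np.ascontiguousarray(f["pixels"][:,:,::-1]))
E
python3 - <<'E'
from h import *
np.set_printoptions(precision=4,suppress=True)
s=bot.observe();print(s)
for n in("side","top","wrist"):
    f=bot.grab_frame(n);save(f,n+"0.png");print(n,np.array(f["pose"])[:3,3])
    for l in("loaded_tab","thermostat_centre"):
        for r in bot.spot_point(f,l)[:3]:
            print(l,r["conf"],r["position"],onz(f,r["position"],.109))
    for l in("loaded_guard","empty_guard"):
        for r in bot.look_for(f,l)[:3]: print(l,r["conf"],r["position"])
E
```

```text
{'clock': 0.0, 'qpos': array([ 1.1138,  0.522 , -0.0363,  1.6   ,  0.0212,  1.0211, -0.1127]), 'qd': array([ 0.0002,  0.0019,  0.0007, -0.0008,  0.0009, -0.0011,  0.0001]), 'joint_efforts': array([ -0.0002, -92.7112,   1.9806, -36.9933,   0.018 ,   0.0081,
         0.0001]), 'position': array([ 0.2356, -0.5785,  0.2307]), 'tool_rot': array([-3.1405,  0.0001,  0.3869]), 'force': array([ 0.3016, -0.0699,  0.5158]), 'moment': array([-0.0026, -0.0077, -0.0095]), 'finger_force': 0.0, 'grip_width': 0.0850738384015817}
side [ 0.3675 -0.6345  0.6397]
loaded_tab 0.93 [359.7, 322.6] [ 0.4822 -0.2458  0.109 ]
thermostat_centre 0.63 [324.9, 290.7] [ 0.4448 -0.179   0.109 ]
loaded_guard 0.88 [349.8, 318.9]
empty_guard 0.83 [302.5, 154.0]
top [0.3716 0.0362 1.1646]
loaded_tab 0.56 [450.6, 187.3] [ 0.4834 -0.2509  0.109 ]
thermostat_centre 0.59 [396.7, 201.3] [ 0.4493 -0.1262  0.109 ]
loaded_guard 0.86 [434.6, 192.1]
empty_guard 0.63 [239.2, 193.6]
wrist [ 0.3098 -0.549   0.3738]
```

```bash
python3 - <<'E'
import cv2,numpy as np
a=cv2.imread("pics/side0.png");b=cv2.imread("pics/top0.png")
cv2.imwrite("pics/st.png",cv2.resize(np.vstack([a[60:],b[80:330]]),(660,int(590*660/640)-20)))
E
```

```text
(no output)
```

View pics/st.png

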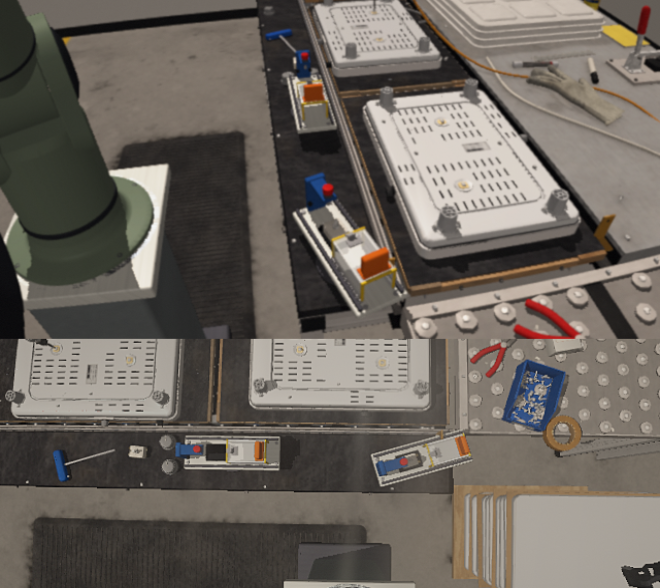

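```bash
python3 - <<'E'
from h import *
np.set_printoptions(precision=4,suppress=True)
fs={n:bot.grab_frame(n) for n in("side","top")}
for l in("loaded_tab","thermostat_centre"):
    P={}
    for n,f in fs.items():
        P[n]=bot.spot_point(f,l)[:2]
        print(l,n,[(r["conf"],r["position"]) for r in P[n]])
    if P["side"] and P["top"]: print(tri([ray(fs[n],P[n][0]["position"]) for n in fs]))
# orange blobs: top face of tab
for n,f in fs.items():
    hsv=cv2.cvtColor(f["pixels"],cv2.COLOR_RGB2HSV)
    m=cv2.inRange(hsv,(6,150,110),(19,255,255))
    k,_,st,c=cv2.connectedComponentsWithStats(m)
    for i in range(1,k):
        if st[i,4]>40: print(n,st[i],c[i])
E
```

```text
loaded_tab side [(0.73, [363.9, 324.7])]
loaded_tab top [(0.79, [449.0, 186.7])]
(array([ 0.4864, -0.2482,  0.1059]), [np.float64(0.0013166694416135703), np.float64(0.0013166694416134057)])
thermostat_centre side [(0.76, [324.5, 289.2])]
thermostat_centre top [(0.45, [399.7, 200.0])]
(array([ 0.4532, -0.1396,  0.0669]), [np.float64(0.0023281785863604855), np.float64(0.0023281785863605037)])
side [395   6  25   5  72] [406.9583   8.2083]
side [402  61 110  77 214] [449.3879 108.0467]
side [294 144  20  19 299] [303.2742 152.5619]
side [576 148  57  29 103] [605.0583 160.0583]
side [351 308  26  21 234] [363.0598 316.8462]
side [347 318  36  22  97] [363.6392 329.8144]
top [ 93   0 116  46 211] [156.6019  28.7678]
top [441 177  15  21 178] [447.9551 186.8371]
top [247 183   9  19 115] [250.0957 191.7565]
```

```bash
python3 - <<'E'
import cv2,numpy as np
a=cv2.imread("pics/side0.png");b=cv2.imread("pics/top0.png")
R=lambda im:cv2.resize(im,(400,300),interpolation=cv2.INTER_CUBIC)
cv2.imwrite("pics/c.png",np.vstack([np.hstack([R(a[225:345,270:430]),R(a[100:190,240:360])]),np.hstack([R(b[155:245,350:470]),R(b[150:240,160:280])])]))
E
```

```text
(no output)
```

View pics/c.png

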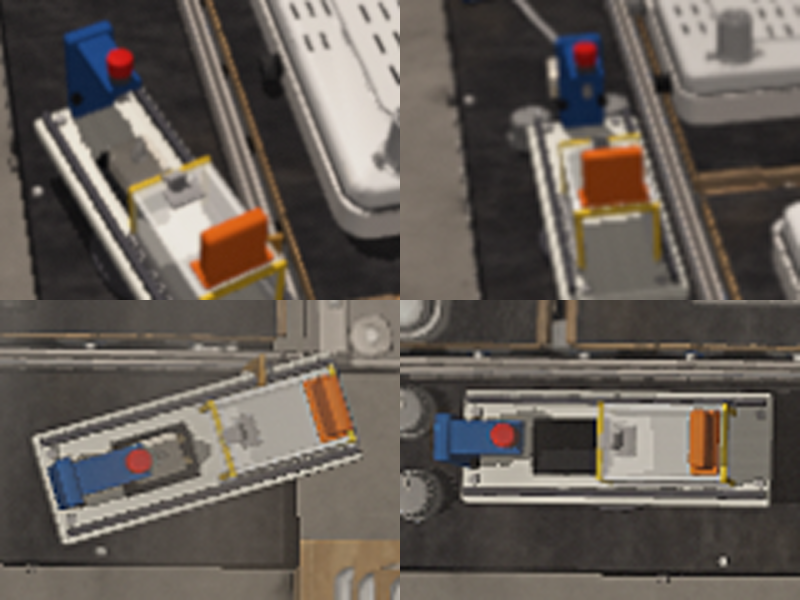

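The near nest's pocket seems filled with something grey and the far one's looks black. I'll look from close with the wrist camera, bringing the tool to an aligned yaw as I go.

Request:
carry_out([
  [[0.025, -0.017, -0.02, 0], [0.05, -0.034, -0.02, -1], [0.08, -0.053, -0.02, -2], [0.11, -0.073, -0.02, -3], [0.14, -0.093, -0.02, -4], [0.17, -0.113, -0.02, -5], [0.2, -0.133, -0.02, -5], [0.23, -0.153, -0.02, -5], [0.26, -0.173, -0.02, -5], [0.29, -0.193, -0.02, -5], [0.3, -0.2, -0.02, -5], [0.3, -0.2, -0.02, -5]],
], grip=0)

```text
clock: 2.05
position: [0.4402, -0.2773, 0.2515]
tool_rot: [-3.141, -0.001, 0.479]
force: [0.5, -0.5, -0.2]
grip_width: 0.0005
finger_force: 0.0
```

```bash
python3 - <<'E'
from h import *
np.set_printoptions(precision=4,suppress=True)
s=bot.observe();print(s["position"],s["tool_rot"],s["grip_width"])
f=bot.grab_frame("wrist");save(f,"w1.png");print(np.array(f["pose"])[:3])
for l in("loaded_tab","thermostat_centre"):
    for r in bot.spot_point(f,l)[:2]: print(l,r["conf"],r["position"],onz(f,r["position"],.109 if l[0]=='l' else .07))
for l in("loaded_guard","empty_guard"):
    for r in bot.look_for(f,l)[:2]: print(l,r["conf"],r["position"])
E
```

```text
[ 0.4402 -0.2773  0.2515] [-3.1413 -0.0012  0.479 ] 0.0004633607951098452
[[ 0.4598 -0.8442 -0.2755  0.5111]
 [-0.888  -0.4372 -0.1422 -0.2408]
 [-0.0004  0.31   -0.9507  0.3941]]
loaded_tab 0.66 [315.2, 132.8] [ 0.4872 -0.2461  0.109 ]
thermostat_centre 0.69 [216.6, 111.7] [ 0.4545 -0.1396  0.07  ]
loaded_guard 0.62 [288.3, 127.7]
```

View pics/w1.png

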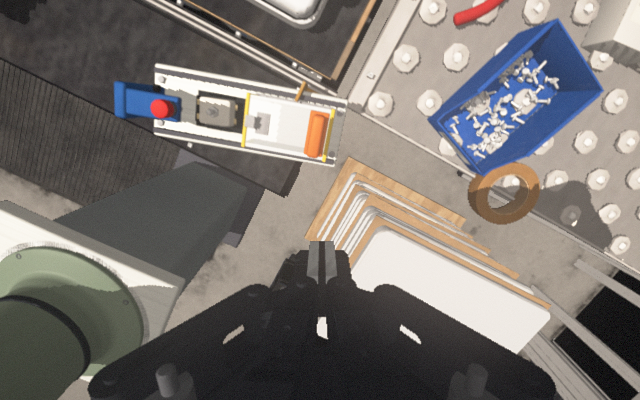

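```bash
python3 - <<'E'
from h import *
np.set_printoptions(precision=4,suppress=True)
a=cv2.imread("pics/w1.png");cv2.imwrite("pics/w1c.png",cv2.resize(a[55:175,105:355],(800,384),interpolation=cv2.INTER_CUBIC))
# corners of tab top (z=.126), orange mask
f=bot.grab_frame("wrist")
hsv=cv2.cvtColor(f["pixels"],cv2.COLOR_RGB2HSV);m=cv2.inRange(hsv,(6,150,110),(19,255,255));m[:, :295]=0;m[:,345:]=0;m[175:]=0
ys,xs=np.nonzero(m);print(len(xs),cv2.minAreaRect(np.c_[xs,ys].astype(np.float32)))
P=np.array([onz(f,(x,y),.126)[:2] for x,y in zip(xs,ys)],np.float32)
r=cv2.minAreaRect(P);print(r,cv2.boxPoints(r))
E
```

```text
697 ((311.61236572265625, 119.41941833496094), (63.93467330932617, 26.78807830810547), 84.0938491821289)
((0.494344025850296, -0.24261468648910522), (0.056513041257858276, 0.0243280790746212), 31.717525482177734) [[ 0.4639 -0.2471]
 [ 0.4767 -0.2678]
 [ 0.5248 -0.2381]
 [ 0.512  -0.2174]]
```

View pics/w1c.png

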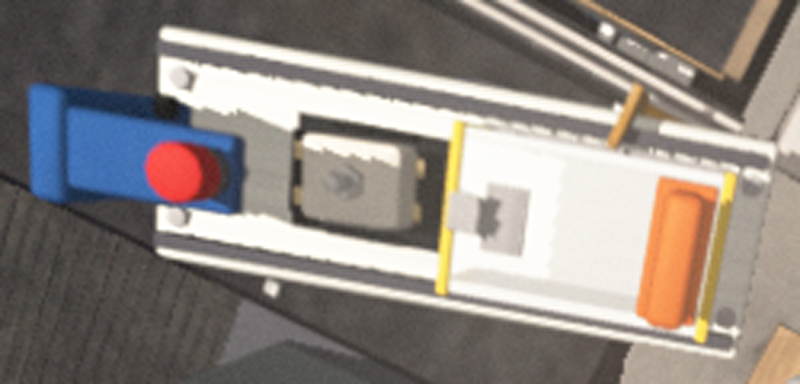

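The zoom shows the white thermostat, with its terminals, in the near nest's pocket, so the near nest is the loaded one. Its tab is at about (0.487, -0.247) and it closes along a yaw of 0.30. I'll stage behind the tab with the fingers closed.

Request:
carry_out([
  [[0.015, 0.018, 0, 3], [0.03, 0.036, 0, 6], [0.045, 0.0535, 0, 10.3], [0.045, 0.0535, 0.03, 10.3], [0.045, 0.0535, 0.06, 10.3], [0.045, 0.0535, 0.09, 10.3], [0.045, 0.0535, 0.12, 10.3], [0.045, 0.0535, 0.14, 10.3], [0.045, 0.0535, 0.145, 10.3], [0.045, 0.0535, 0.145, 10.3]],
])

```text
clock: 3.18
position: [0.5017, -0.3078, 0.1052]
tool_rot: [-3.14, 0.002, 0.293]
force: [-0.8, -0.5, -0.1]
grip_width: -0.0002
finger_force: 0.0
```

```bash
python3 - <<'E'
from h import *
np.set_printoptions(precision=4,suppress=True)
s=bot.observe();print(s["position"],s["tool_rot"],s["force"])
f=bot.grab_frame("wrist");save(f,"w2.png")
R=[]
for n in("wrist","side","top"):
    if n!="wrist": f=bot.grab_frame(n)
    for r in bot.spot_point(f,"loaded_tab")[:1]: print(n,r["conf"],r["position"],onz(f,r["position"],.109));R.append(ray(f,r["position"]))
if len(R)>1: print(tri(R))
E
```

```text
[ 0.5017 -0.3078  0.1052] [-3.14    0.0018  0.2934] [-0.8262 -0.4586 -0.0863]
wrist 0.64 [208.2, 253.8] [ 0.4861 -0.2469  0.109 ]
side 0.59 [362.9, 323.9] [ 0.486  -0.2489  0.109 ]
top 0.71 [449.6, 186.8] [ 0.4846 -0.2485  0.109 ]
(array([ 0.4856, -0.2479,  0.1085]), [np.float64(0.0012216528551212123), np.float64(0.0007857558111646237), np.float64(0.0011907588091072208)])
```

View pics/w2.png

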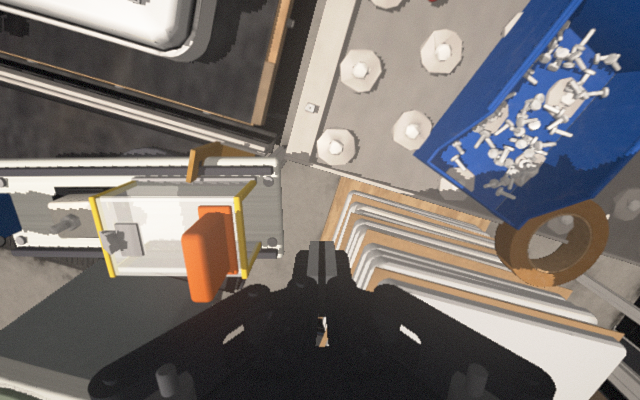

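The picture shows the fingers closed behind the orange tab at (208, 254), in line with the slide. The three views put the tab at z = 0.1085, which fits the text. Now I push along the tool's -y.

Request:
carry_out([
  [[0.002, -0.015, 0, 0], [0.002, -0.03, 0, 0], [0.002, -0.038, 0, 0], [0.002, -0.045, 0, 0], [0.002, -0.052, 0, 0], [0.002, -0.059, 0, 0], [0.002, -0.066, 0, 0], [0.002, -0.073, 0, 0], [0.002, -0.08, 0, 0], [0.002, -0.087, 0, 0], [0.002, -0.093, 0, 0], [0.002, -0.098, 0, 0]],
])

```text
clock: 4.48
position: [0.4759, -0.2124, 0.1063]
tool_rot: [-3.141, 0.0, 0.294]
force: [1.5, -1.2, 0.7]
grip_width: -0.0
finger_force: 0.9
```

```bash
python3 - <<'E'
from h import *
np.set_printoptions(precision=4,suppress=True)
s=bot.observe();print(s["position"],s["tool_rot"],s["force"])
f=bot.grab_frame("wrist")
for l,z in(("loaded_tab",.109),("thermostat_centre",.067)):
    for r in bot.spot_point(f,l)[:1]: print(l,r["conf"],r["position"],onz(f,r["position"],z))
save(f,"w3.png")
E
```

```text
[ 0.4759 -0.2124  0.1063] [-3.1414  0.0001  0.2945] [ 1.5261 -1.1983  0.7176]
loaded_tab 0.63 [285.9, 256.1] [ 0.471  -0.1933  0.109 ]
```

View pics/w3.png

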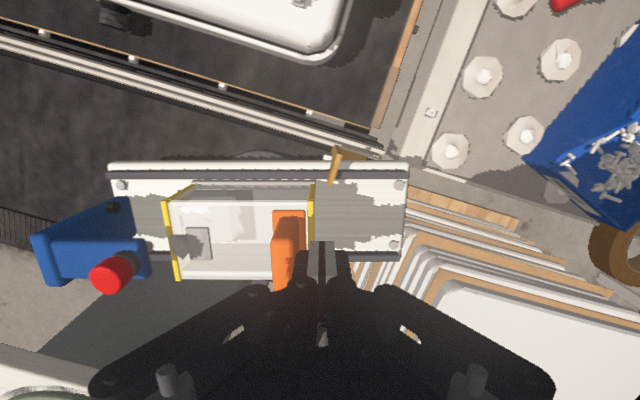

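The guard is moving: the tab is at (286, 256), about 26 mm short of closed. Next comes the catch zone, in small steps.

Request:
carry_out([
  [[0, -0.004, 0, 0], [0, -0.008, 0, 0], [0, -0.012, 0, 0], [0, -0.015, 0, 0], [0, -0.018, 0, 0], [0, -0.02, 0, 0], [0, -0.022, 0, 0], [0, -0.022, 0, 0]],
])

```text
clock: 5.3
position: [0.4695, -0.1917, 0.1063]
tool_rot: [-3.141, 0.0, 0.294]
force: [-0.0, -0.3, -0.3]
grip_width: -0.0001
finger_force: 0.0
```

Request:
carry_out([
  [[0, -0.002, 0, 0], [0, -0.003, 0, 0], [0, -0.004, 0, 0], [0, -0.004, 0, 0]],
])

```text
clock: 5.63
position: [0.4684, -0.1879, 0.1062]
tool_rot: [-3.141, 0.0, 0.294]
force: [-0.2, 0.5, 0.1]
grip_width: 0.0
finger_force: 0.0
```

```bash
python3 - <<'E'
from h import *
np.set_printoptions(precision=4,suppress=True)
f=bot.grab_frame("wrist")
for l,z in(("loaded_tab",.109),("thermostat_centre",.067)):
    for r in bot.spot_point(f,l)[:1]: print(l,r["conf"],r["position"],onz(f,r["position"],z))
save(f,"w4.png")
E
```

```text
loaded_tab 0.56 [287.5, 254.5] [ 0.4648 -0.1694  0.109 ]
```

View pics/w4.png

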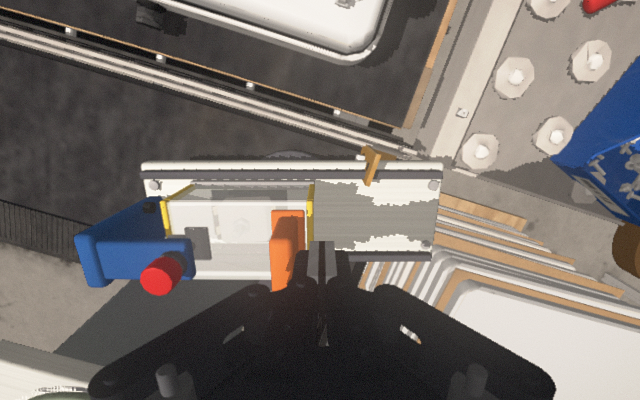

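The tab now sits about 31 mm short of the thermostat with no spring-back force, so it has probably snapped in. I'll press on to feel the stop.

Request:
carry_out([
  [[0, -0.002, 0, 0], [0, -0.003, 0, 0], [0, -0.004, 0, 0], [0, -0.004, 0, 0]],
])

```text
clock: 6.12
position: [0.4673, -0.1843, 0.1063]
tool_rot: [-3.142, 0.0, 0.294]
force: [-0.1, -1.1, 0.0]
grip_width: -0.0006
finger_force: 0.2
```

Request:
carry_out([
  [[0, -0.002, 0, 0], [0, -0.003, 0, 0], [0, -0.004, 0, 0], [0, -0.004, 0, 0]],
])

```text
clock: 6.45
position: [0.4668, -0.1826, 0.1064]
tool_rot: [3.139, -0.001, 0.293]
force: [5.2, -15.8, -8.5]
grip_width: 0.0002
finger_force: 8.0
```

That's the firm stop: 16 N, and the tool stalled. I'll back off, lift clear and check that the guard holds.

Request:
carry_out([
  [[0, 0.01, 0, 0], [0, 0.03, 0, 0], [0, 0.05, 0, 0], [0, 0.06, -0.03, 0], [0, 0.06, -0.06, 0], [0, 0.06, -0.09, 0], [-0.01, 0.06, -0.12, 0], [-0.02, 0.06, -0.14, 0], [-0.03, 0.06, -0.14, 0], [-0.03, 0.06, -0.14, 0], [-0.03, 0.06, -0.14, 0]],
])

```text
clock: 7.37
position: [0.4546, -0.2467, 0.2459]
tool_rot: [-3.141, 0.0, 0.294]
force: [0.6, 1.1, -0.0]
grip_width: -0.0001
finger_force: 0.0
```

```bash
python3 - <<'E'
from h import *
np.set_printoptions(precision=4,suppress=True)
s=bot.observe();print(s["position"],s["force"],s["clock"])
R=[];ims=[]
for n in("wrist","side"):
    f=bot.grab_frame(n);ims.append(f["pixels"])
    for l,z in(("loaded_tab",.109),("thermostat_centre",.067)):
        for r in bot.spot_point(f,l)[:1]: print(n,l,r["conf"],r["position"],onz(f,r["position"],z))
a=np.hstack([ims[0][:250],ims[1][100:350]])
cv2.imwrite("pics/fin.png",np.ascontiguousarray(np.vstack([ims[0][:290],ims[1][90:390]])[:,:,::-1]))
E
```

```text
[ 0.4546 -0.2467  0.2459] [ 0.6313  1.08   -0.0395] 7.3667
wrist loaded_tab 0.93 [244.4, 157.7] [ 0.4633 -0.164   0.109 ]
side loaded_tab 0.95 [333.4, 279.3] [ 0.4617 -0.1589  0.109 ]
side thermostat_centre 0.61 [324.8, 290.3] [ 0.4509 -0.1421  0.067 ]
```

View pics/fin.png

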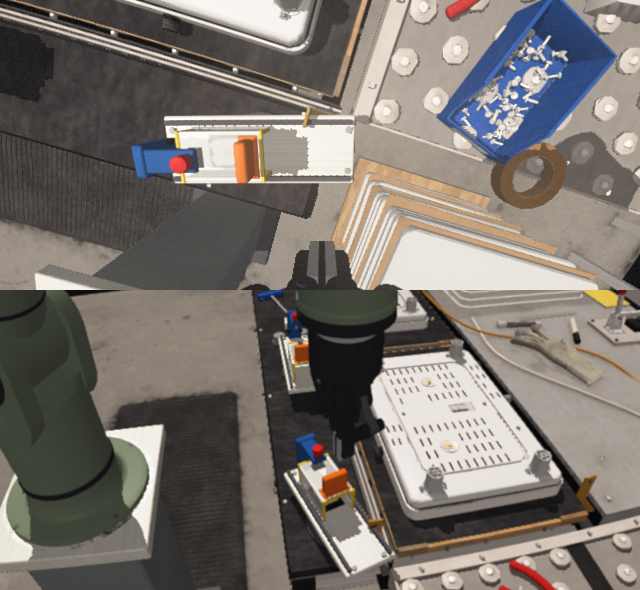

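The final picture shows the guard closed: the tab at (244, 158) in the wrist view is at y = -0.164, matching its place at the stop, so it has not sprung back. The thermostat is where it was and the far guard is still open. Handing in.

```bash
python3 -c "
from workcell import bot
print(bot.job_done())"
```

```text
the job is handed in; nothing more can be done
None
```

The loaded nest's guard is pushed to its stop and stayed shut after I backed off, the thermostat has not visibly moved, the empty nest's guard is still open, and the job is handed in (about 7.5 s on the clock, no verdict shown).

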